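Press the lid home on a coffee tin and pack the gift carton

TASK

Stand the square coffee tin in the nest of the bench press, push the press pedal down to its stop so that the tin's half-started lid is pressed fully home, and let the pedal come back up. Then pack the tin into the small carton together with the thick box and the thin box, which already stands somewhere in it, so that all three stand upright on its floor side by side. Keep the tin upright all the time, and leave the other things on the counter where they are.

Things in the scene. Friction and masses are not known exactly. Their poses are not given: they have to be found in the camera images.
- tin_mid (a point): Square coffee tin of bare metal, 62 x 62 in plan, body 80 high, 0.2 to 0.35 kg, standing loose on the counter; this point is the centre of its body, 40 above its underside; x and y square to its sides, z up. In its top sits a round press-in lid 48 across, 5 to 7.5 proud at the start; lid top 82 above the underside when home. Grasp by two opposite sides.
- tin: The same tin; origin at the centre of its underside.
- tin_lid (a joint): How far the tin's lid stands proud, in m: 0 is fully home. A stiff friction fit that takes about 6.5 N and stays where it is pushed.
- press_nest (a point): Nest of the grey cast bench press (bolted down): centre of the spot where the tin stands, on the base plate 12 above the counter. z up, x towards the back (away from the open side). Fences 10 high: back face at x = 34.5, side faces at y = -34.5 and 34.5 (x from -27 to 34); open on the -x side and from above. The tin stands with its sides along x and y. Base plate x -75 to 150, y -60 to 60.
- platen (a point): Centre of the face of the round platen (40 across) at the press arm's free end, 110 from the arm's hinge, which lies 110 behind the nest's centre (+x) and 115 above its floor, over a housing (x 80 to 144, y -54 to 42, top 78 above the nest floor, hinge cheeks 132). At rest the arm stands upright behind the nest, 260 high over the counter; the pedal swings it forward and down on the lid.
- pedal_hinge (a point): Centre of the pedal's hinge: from the nest's centre 110 to +x and 100 to -y, 45 above the counter; the hinge axis is along its y (same axes as the nest). The pedal's bar, 18 wide, runs from here towards -x along the nest's -y side.
- pedal_pad (a point): Centre of the upper face of the pedal, a black rubber-topped pad 60 (x) by 50 (y), 10 thick, at the bar's end, 185 along the bar from the hinge and 6 above its centre line. It moves with the pedal: at rest about 124 over the counter, at its stop 34. z normal to its face, x along the bar to the hinge.
- press_pedal (a joint): Angle of the pedal in rad: 0 up at rest (bar sloping up 0.41 to the pad), 0.50 down at its stop (bar sloping down 0.09), when the platen has pressed the lid home; with a tin in the nest it may stop up to 0.01 short. A spring brings it back up; pushing takes about 4 N at the top, 6 N near the stop and up to 13 N more while the lid goes in.
- box_thick_mid (a point): Plain cardboard box, 42 (its x) x 62 (its y) in plan and 92 high, 0.11 to 0.23 kg, standing loose on the counter; this point is its centre, 46 above its underside; z up.
- box_thick: The same box; origin at the centre of its underside.
- box_thin_mid (a point): Plain cardboard box, 30 (its x) x 62 (its y) in plan and 80 high, 0.08 to 0.17 kg, standing loose in the carton, its x along the carton's x, at any place along the carton; this point is its centre, 40 above its underside; z up.
- box_thin: The same box; origin at the centre of its underside.
- carton: Open cardboard carton standing loose on the counter, 0.45 kg; origin at the centre of its underside, z up. Inside 152 (x) by 70 (y); walls and floor 4 thick, rim 42 high, so packed pieces stand well out of it; flaps hang down outside, standing off up to 10. The pieces fit only in one row along its x, each with a 62 side across (30 + 62 + 42 of the 152), in any order.
- jug: Bystander, loose: the steel milk jug, 95 high, 76 across, with a handle (mm); origin at the centre of its underside unless said. Not to be shifted.
- espresso_cup: Bystander, loose: the white espresso cup, 58 high, 64 across, with a handle (mm); origin at the centre of its underside unless said. Not to be shifted.
- glass: Bystander, loose: the small shot glass, 62 high, 52 across (mm); origin at the centre of its underside unless said. Not to be shifted.
- tamper: Bystander, loose: the dark steel tamper, standing on its 58 foot, 68 high (mm); origin at the centre of its underside unless said. Not to be shifted.
- canister: Bystander, loose: the closed round canister, 68 across, 100 high (mm); origin at the centre of its underside unless said. Not to be shifted.
- brush: Bystander, loose: the wooden counter brush, 170 long, lying flat (mm); origin at the centre of its underside unless said. Not to be shifted.
- portafilter: Bystander, loose: the portafilter lying flat: 70 round steel head (the origin, 30 high) with a 130 long black handle along its -x (mm); origin at the centre of its underside unless said. Not to be shifted.
Things that resemble listed ones, but are neither listed nor needed, are in the scene too. What is shaped like the tin but blue or pink is not meant.

How it is judged:
By the outcome, as a careful person would: the job done as asked, in the order asked, and still so for the second after the job is handed in, with the robot touching nothing.
It also fails if it takes over 72 s, if anything falls off the work surface, if the arm or the gripper's body presses on something with over 40 N, if the wrist force passes 120 N, or if a joint passes its speed limit or range.

ROBOT

A 6-joint arm with a two-finger parallel gripper is mounted at the origin on the work surface. World frame = base frame: x ahead of the robot, y to its left, z up, the work surface at z = 0. Lengths are in m, angles in rad, forces in N, time in s.
With the tool pointing down it reaches from about 0.375 to 0.925 m from the base axis. Payload 5.7 kg.
Tool frame: the origin (TCP) lies at the very end of the fingers, on their centre line; the grasp point (between the pads) lies 19 mm behind it; z points along the fingers, y is the line along which they close (so a half turn about z gives the same grasp; the last joint's range is limited). The gripper opens to 88 mm and grips with 3 to 60 N. Pads are 20 mm wide; open, the fingers measure 115 mm over their backs; the gripper's body (75 mm by 178 mm) begins 61 mm behind the grasp point.
Start: joints at [1.141, 0.359, 1.51, -0, 1.272, -0.115], TCP at [0.186, 0.57, 0.223] pointing down, gripper open.
Joint ranges: [-2.97, 2.97], [-1.01, 2.36], [0.21, 2.38], [-0.96, 4.11], [0.2, 2.71], [-2.98, 2.98]. Speed limits (rad/s): [2.39, 2.39, 3.14, 3.14, 3.14, 3.14].

INTERFACE

Orientations are given as a unit quaternion [w, x, y, z].
In Python, from plant import ctrl gives the robot as it stands. Calls block until the motion is done:
- ctrl.move_to(position, orientation): joint-space move of the TCP to a pose.
- ctrl.move_linear(position, attitude=None, velocity=0.15, stop_force=None): straight line of the TCP; attitude=None keeps the orientation; velocity is the mean speed in m/s. With stop_force (N) it stops when the force on the tool has changed by that much, and returns True; else False.
- ctrl.movej(angles): joint-space move.
- ctrl.gripper_to(opening, strength=None): opening from 0.0 (shut) to 1.0 (fully open); strength is the grip in N (None keeps the last); returns when the fingers have stopped.
- ctrl.dwell(seconds).
- ctrl.solve_ik(position, orientation): joint angles nearest the present ones, or None.
- ctrl.observe(): the state.
- ctrl.read_camera(name): name is "scene" or "side" or "wrist"; returns (picture, depth): 400x640x3 uint8, red, green, blue; 400x640 float32, m along the optical axis (not along the pixel's ray), 0 where there is no reading.
- ctrl.camera_model(name): a dict with "fx", "fy", "cx", "cy" (pixels), "D" ([k1, k2, p1, p2, k3] as OpenCV has them; the pictures are not rectified), "R" (3x3) and "t" (3): a world point X has camera coordinates R X + t. Camera axes: x right, y down, z forward; pixel columns grow to the right and rows downward; lengths in m; the calibration is good to about 2 mm. A picture is of the moment at which its call begins: read the wrist's pose just before it. camera_model takes no time and is no camera call; for the wrist camera it gives the pose at the moment of the call.
A pose or a line that the arm cannot do raises ctrl.IKError and nothing moves.
- ctrl.finish_job(): hands the job in; it is judged then, once.
Trained networks look in the newest picture that a camera, given by its name, has taken for a name from the list of things; names that differ only in an ending like _2 or _b are one class to them, and where a whole thing is asked for, a point or a joint stands for the part that bears it (a point fixed in the world has none). Each returns a list of dicts, best first, with "confidence" (0 to 1); they miss things now and then, are a little off and sometimes report something else, mostly with a low value. They report only what shows in the picture. A call takes as long as a camera call. They do not tell look-alikes from the thing itself.
- ctrl.trace(name, camera): "mask" (400x640 bool, what is visible of it).
- ctrl.pinpoint(name, camera): "point" ([x, y, z] in m, in the coordinates of the camera as it stood for that picture, good to about 4 mm: a listed point, or the origin of a listed thing).
The state is a dict: "t": time; "qpos": joint angles; "dq": joint speeds; "joint_efforts": joint torques, N m; "tool_pos": TCP position; "orientation": TCP orientation; "force": force on the tool from outside, world axes, zero at the start; "ft_torque": the same for the moment, N m; "width": opening from 0.0 (shut) to 1.0 (fully open); "finger_force": force on a finger pad.
Only numpy, scipy, OpenCV 4.12 (cv2) and the standard library are available. Lean on these libraries where they do the work, as an engineer would, in place of code of your own. Each camera call takes 0.05 s, during which the arm holds its last target. There are 200 camera calls.

## Working session

There is one attempt and no reset: what is moved stays moved. The work goes in short steps, each a Python script; the robot and the scene stay as the last script left them, time stands still between calls to the robot, and variables do not carry over. Pictures are saved under pics/ and viewed, at most 10 in all, crops included, and the job is handed in when it is done.

```bash
mkdir -p pics; ls; cat > h.py <<'E'
import numpy as np, cv2
from plant import ctrl
def w(p,m): return np.array(m["R"]).T@(np.array(p)-np.array(m["t"]))
def snap(cam,fn=None):
    m=ctrl.camera_model(cam); im,d=ctrl.read_camera(cam)
    if fn: cv2.imwrite("pics/"+fn,cv2.cvtColor(im,cv2.COLOR_RGB2BGR))
    return m,im,d
def pix(p,m):
    K=np.array([[m["fx"],0,m["cx"]],[0,m["fy"],m["cy"]],[0,0,1.]])
    return cv2.projectPoints(np.array([p],float),cv2.Rodrigues(np.array(m["R"]))[0],np.array(m["t"],float),K,np.array(m["D"],float))[0].ravel()
def cloud(m,d,mask):
    K=np.array([[m["fx"],0,m["cx"]],[0,m["fy"],m["cy"]],[0,0,1.]])
    v,u=np.nonzero(mask&(d>0)); z=d[v,u]
    n=cv2.undistortPoints(np.stack([u,v],1).astype(float)[:,None],K,np.array(m["D"],float))[:,0]
    return (np.c_[n*z[:,None],z]-np.array(m["t"]))@np.array(m["R"]),u,v
def pp(name,cam,m,n=3):
    out=[]
    for r in ctrl.pinpoint(name,cam)[:n]:
        p=w(r["point"],m); out.append(p); print(cam,name,round(r["confidence"],2),p.round(3),pix(p,m).round())
    return out
def q(yaw):  # tool down; tool x at yaw, tool y at yaw-90
    return [0,np.cos(yaw/2),np.sin(yaw/2),0]
E
python3 - <<'E'
from h import *
print(ctrl.observe()["orientation"])
for c in("scene","side"):
    m,im,d=snap(c,c+"0.png"); print(c,w([0,0,0],m))
    for n in("tin","press_nest","pedal_pad","pedal_hinge","box_thick","box_thin","carton","platen"): pp(n,c,m)
E
```

```text
pics
[-2.28973190e-04  1.56756982e-01  9.87636798e-01 -8.66714818e-04]
scene [ 1.38812792 -0.1749187   1.01359676]
scene tin 0.83 [ 0.469 -0.053 -0.002] [318. 217.]
scene tin 0.77 [ 0.351  0.023 -0.002] [334. 193.]
scene press_nest 0.68 [0.568 0.252 0.011] [409. 228.]
scene pedal_pad 0.76 [0.537 0.137 0.124] [378. 201.]
scene pedal_hinge 0.71 [0.701 0.182 0.043] [401. 255.]
scene box_thick 0.89 [ 0.507 -0.411 -0.004] [217. 234.]
scene box_thick 0.68 [0.402 0.424 0.001] [439. 193.]
scene box_thin 0.59 [ 0.626 -0.262  0.003] [261. 257.]
scene box_thin 0.23 [0.399 0.423 0.001] [439. 192.]
scene carton 0.58 [ 0.598 -0.271 -0.003] [258. 251.]
scene platen 0.83 [0.633 0.27  0.231] [434. 195.]
side [-0.01022201  1.14632271  0.91788983]
side tin 0.87 [ 0.749 -0.077 -0.003] [278. 227.]
side tin 0.49 [ 0.468 -0.049  0.001] [345. 250.]
side press_nest 0.71 [0.793 0.06  0.   ] [247. 243.]
side press_nest 0.67 [0.568 0.249 0.012] [275. 291.]
side pedal_pad 0.93 [0.534 0.139 0.127] [302. 243.]
side pedal_hinge 0.94 [0.7   0.177 0.047] [251. 257.]
side pedal_hinge 0.61 [ 0.597 -0.268 -0.002] [337. 213.]
side box_thin 0.47 [ 0.625 -0.269  0.004] [330. 210.]
side carton 0.81 [ 0.6   -0.272 -0.   ] [337. 212.]
```

```bash
sleep 0; ls pics
```

```text
scene0.png
side0.png
```

View pics/scene0.png

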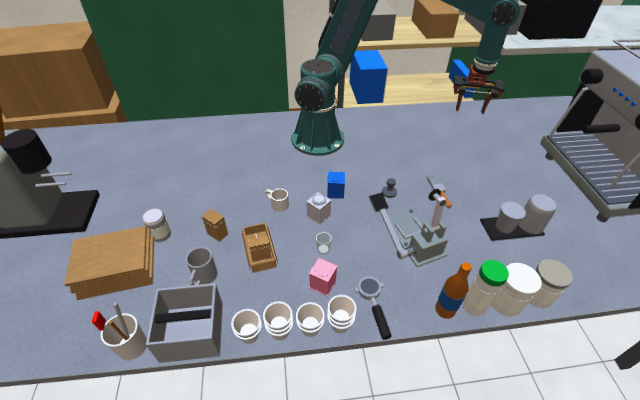

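View pics/side0.png

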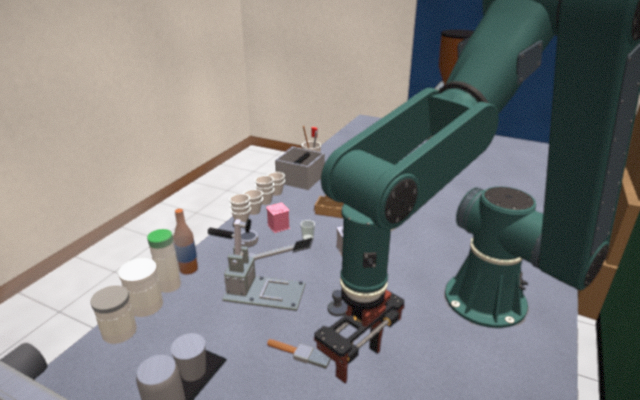

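Scene: the bare-metal tin is at (319,207). Its look-alikes are blue (336,185) and pink (323,276). The thick box is at (214,224), the carton with the thin box at (258,247), and the press at (415,235) with its pedal pad at (380,202). The side view shows the same layout. I choose the bare-metal tin and will check it in a close crop from the wrist camera.

```bash
cat >> h.py <<'E'
def rect(m,d,mask,zlo,zhi):
    P,u,v=cloud(m,d,mask); P=P[(P[:,2]>zlo)&(P[:,2]<zhi)]
    (c,s,a)=cv2.minAreaRect(P[:,:2].astype(np.float32)); print("rect c",np.round(c,4),"size",np.round(s,4),"ang",round(a,1),"zmax",np.percentile(P[:,2],99).round(4),len(P)); return c,s,a
E
python3 - <<'E'
from h import *
print(ctrl.observe()["t"])
ctrl.move_to([0.47,-0.08,0.34],q(np.pi/2))
m,im,d=snap("wrist","w1.png"); print(ctrl.observe()["t"],w([0,0,0],m))
pp("tin","wrist",m)
for r in ctrl.trace("tin","wrist")[:3]: print(r["confidence"]); rect(m,d,r["mask"],.06,.084)
ctrl.move_to([0.55,0.20,0.36],q(np.pi/2))
m,im,d=snap("wrist","w2.png"); print(ctrl.observe()["t"],w([0,0,0],m))
for n in("press_nest","pedal_pad","pedal_hinge","platen"): pp(n,"wrist",m)
E
```

```text
0.9
3.5 [0.46911568 0.00417128 0.5021248 ]
wrist tin 0.82 [0.348 0.028 0.   ] [251.  93.]
wrist tin 0.8 [ 0.746 -0.076 -0.001] [481. 156.]
wrist tin 0.74 [ 0.461 -0.058 -0.001] [320. 145.]
0.91
rect c [ 0.746  -0.0767] size [0.0638 0.0654] ang 55.0 zmax 0.0835 1939
0.57
rect c [ 0.4618 -0.0539] size [0.0635 0.0634] ang 42.0 zmax 0.0826 998
4.775 [0.5490667  0.28271277 0.52203437]
wrist press_nest 0.76 [0.561 0.25  0.015] [332. 128.]
wrist pedal_pad 0.59 [0.531 0.136 0.13 ] [312. 213.]
wrist pedal_hinge 0.91 [0.695 0.182 0.043] [410. 170.]
wrist platen 0.62 [0.63  0.264 0.232] [406. 128.]
```

```bash
python3 -c "
import cv2,numpy as np
a=cv2.imread('pics/w1.png')[40:290,150:550];b=cv2.imread('pics/w2.png')[40:290,200:600]
cv2.imwrite('pics/c1.png',cv2.resize(np.vstack([a,b]),None,fx=1.2,fy=1.2))"
```

```text
(no output)
```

View pics/c1.png

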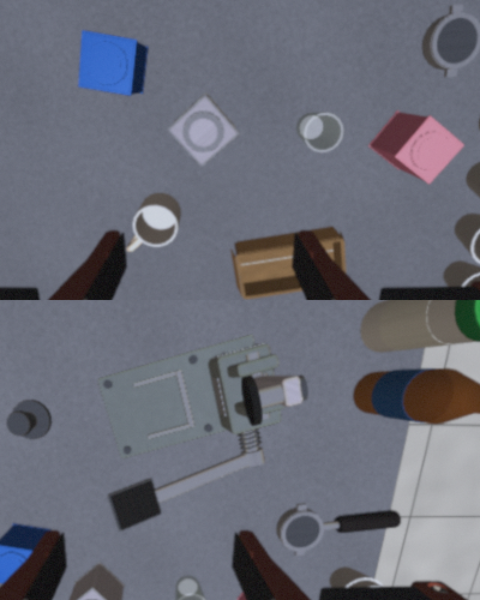

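The close crop confirms the bare-metal tin with its round lid at w1 pixel (319,148), turned about 45°. The blue and pink ones are clearly different. The press nest is empty and the pedal is up. Next I'll refine the nest pose by depth and measure the carton and boxes.

```bash
python3 - <<'E'
from h import *
def plate(m,d,tag):
    P,u,v=cloud(m,d,np.ones((400,640),bool)); np.savez(tag,P=P)
    near=np.hypot(P[:,0]-.565,P[:,1]-.25)<.15
    g=P[(P[:,2]<.004)&near]; print(tag,"ground z med",np.median(P[(abs(P[:,2])<.01)][:,2]).round(4))
    return P
m,im,d=snap("wrist"); plate(m,d,"pw.npz")
ms,ims,ds=snap("scene"); plate(ms,ds,"ps.npz")
for r in ctrl.trace("tin","scene")[:3]: print("tin scene",r["confidence"]); rect(ms,ds,r["mask"],.06,.084)
for r in ctrl.trace("carton","scene")[:1]: rect(ms,ds,r["mask"],.03,.06)
for r in ctrl.trace("box_thick","scene")[:2]: rect(ms,ds,r["mask"],.06,.1)
ctrl.move_to([0.56,-0.40,0.36],q(np.radians(50)))
m,im,d=snap("wrist","w3.png"); print(ctrl.observe()["t"],w([0,0,0],m)); P,u,v=cloud(m,d,np.ones((400,640),bool)); np.savez("pc.npz",P=P)
for n in("carton","box_thin","box_thick"):
    pp(n,"wrist",m)
    for r in ctrl.trace(n,"wrist")[:2]: print(n,r["confidence"]); rect(m,d,r["mask"],*((.036,.05) if n=="carton" else (.06,.1)))
for f in("pw.npz","ps.npz"):
    P=np.load(f)["P"]; s=P[(np.hypot(P[:,0]-.55,P[:,1]-.25)<.11)&(P[:,2]>-.02)&(P[:,2]<.05)]
    print(f,np.histogram(s[:,2],bins=np.arange(-.01,.032,.003)))
E
```

```text
pw.npz ground z med 0.0005
ps.npz ground z med 0.0003
tin scene 0.77
rect c [ 0.4689 -0.0542] size [0.0654 0.0618] ang 43.4 zmax 0.0839 192
tin scene 0.63
rect c [0.3548 0.0267] size [0.0597 0.068 ] ang 80.7 zmax 0.0836 241
tin scene 0.63
rect c [ 0.6071 -0.2337] size [0. 0.] ang 0.0 zmax 0.0821 1
rect c [ 0.6003 -0.266 ] size [0.1698 0.0865] ang 10.0 zmax 0.0453 364
rect c [ 0.5106 -0.4093] size [0.0648 0.0446] ang 47.9 zmax 0.0957 309
rect c [ 0.6875 -0.4348] size [0.1019 0.0715] ang 9.6 zmax 0.0973 429
7.425 [ 0.61344706 -0.33485185  0.52244293]
wrist carton 0.72 [ 0.594 -0.267 -0.   ] [290.  84.]
carton 0.71
rect c [ 0.5944 -0.2678] size [0.1652 0.0843] ang 9.5 zmax 0.044 1241
wrist box_thin 0.7 [ 0.624 -0.259  0.002] [300.  67.]
box_thin 0.88
rect c [ 0.6213 -0.2634] size [0.0305 0.0636] ang 9.4 zmax 0.0861 1027
wrist box_thick 0.92 [ 0.502 -0.409  0.004] [304. 180.]
box_thick 0.81
rect c [ 0.5056 -0.4114] size [0.0625 0.0422] ang 45.9 zmax 0.0945 1116
box_thick 0.19
rect c [ 0.6214 -0.2635] size [0.0304 0.0633] ang 9.4 zmax 0.0861 1035
pw.npz (array([   0,    0,  480, 4921,  225,    5,  616, 4891,  242,  143,  409,
         79,   10]), array([-0.01 , -0.007, -0.004, -0.001,  0.002,  0.005,  0.008,  0.011,
        0.014,  0.017,  0.02 ,  0.023,  0.026,  0.029]))
ps.npz (array([  0,  17, 211, 338, 109,  28, 208, 336, 112,  30,  49,  17,   0]), array([-0.01 , -0.007, -0.004, -0.001,  0.002,  0.005,  0.008,  0.011,
        0.014,  0.017,  0.02 ,  0.023,  0.026,  0.029]))
```

View pics/w3.png

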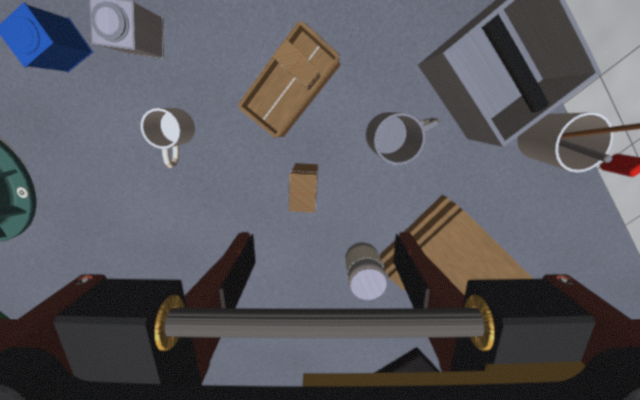

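w3 shows the thick box at (303,190), the carton with the thin box standing inside near (300,60), the cup at (168,128), the jug at (397,137) and the canister at (366,272). The wrist camera reads x about 6 mm lower than the scene camera, so I'll check that with a flipped wrist view and fit the nest's yaw.

```bash
cat >> h.py <<'E'
from scipy.optimize import minimize
from scipy.spatial import cKDTree
def fitnest(P,x0=(.563,.25,.27)):
    # fence tops ~22 mm; lines: back inner face x=34.5, sides y=+-34.5 (x -27..34); use band 3 mm thick outside the faces
    s=P[(np.hypot(P[:,0]-x0[0],P[:,1]-x0[1])<.065)&(P[:,2]>.018)&(P[:,2]<.026)][:,:2]
    a=np.arange(-.027,.0345,.001); b=np.arange(-.0345,.0346,.001)
    def cost(p,T):
        c,sn=np.cos(p[2]),np.sin(p[2]); l=(s-p[:2])@np.array([[c,-sn],[sn,c]])
        return np.minimum(T.query(l)[0],.006).mean()
    best=None
    for o in(.001,.002,.003):
        L=.0345+o; T=cKDTree(np.r_[np.c_[a,0*a+L],np.c_[a,0*a-L],np.c_[0*b+L,b]])
        for dx in(-.006,0,.006):
            r=minimize(cost,[x0[0]+dx,x0[1],x0[2]],args=(T,),method="Nelder-Mead",options=dict(initial_simplex=np.array([[x0[0]+dx,x0[1],x0[2]]]*4)+np.r_[np.zeros((1,3)),np.diag([.006,.006,.06])]))
            if best is None or r.fun<best[0]: best=(r.fun,r.x,o,len(s))
    print("nest",best[1].round(4),"deg",np.degrees(best[1][2]).round(1),"res",best[0],best[2:]); return best[1]
E
python3 - <<'E'
from h import *
for f in("pw.npz","ps.npz"):
    P=np.load(f)["P"]; n=fitnest(P)
    pl=P[(np.hypot(P[:,0]-.55,P[:,1]-.25)<.10)&(P[:,2]>.007)&(P[:,2]<.016)]
    c,sn=np.cos(n[2]),np.sin(n[2]); l=(pl[:,:2]-n[:2])@np.array([[c,-sn],[sn,c]]); l=l[(abs(l[:,1])<.07)&(l[:,0]<.06)]
    print("plate xmin,ymin,ymax (-75,-60,60)",np.percentile(l[:,0],.5),np.percentile(l[:,1],[.5,99.5]))
a=np.radians(-60); c=np.array([np.cos(a),np.sin(a)])*.083
ctrl.move_to([.465-c[0],-.053-c[1],.30],q(a))
m,im,d=snap("wrist","w4.png"); print(ctrl.observe()["t"],w([0,0,0],m))
pp("tin","wrist",m)
for r in ctrl.trace("tin","wrist")[:2]: rect(m,d,r["mask"],.06,.084)
E
```

```text
nest [0.5622 0.2488 0.2755] deg 15.8 res 0.0018519567396729768 (0.003, 490)
plate xmin,ymin,ymax (-75,-60,60) -0.07369525120127007 [-0.05957602  0.05982144]
nest [0.5686 0.2499 0.2868] deg 16.4 res 0.002150359753586927 (0.003, 77)
plate xmin,ymin,ymax (-75,-60,60) -0.07618607794852275 [-0.05844793  0.06061607]
9.9333 [ 0.46488785 -0.05429908  0.46245511]
wrist tin 0.61 [0.349 0.028 0.003] [359. 189.]
wrist tin 0.57 [ 0.461 -0.052 -0.   ] [325. 111.]
rect c [ 0.4611 -0.0539] size [0.0626 0.0644] ang 41.9 zmax 0.0824 1357
rect c [0.3497 0.0257] size [0.0632 0.0635] ang 80.4 zmax 0.0838 1917
```

The flipped view agrees with the first one to within 1 mm, so the wrist measurements are trusted over the scene camera. Next I grasp the tin and carry it above the nest.

```bash
python3 - <<'E'
from h import *
Y=np.radians(132); p=[.4614,-.0539]
ctrl.gripper_to(1.0,30); ctrl.move_to([*p,.16],q(Y)); ctrl.move_linear([*p,.046],velocity=.12)
ctrl.gripper_to(0.5,30); o=ctrl.observe(); print(o["t"],o["width"]*88,o["finger_force"])
ctrl.move_linear([*p,.24],velocity=.2)
N=np.array([.5628,.2490]); a=np.radians(15.8); ex=np.array([np.cos(a),np.sin(a)])
print(ctrl.solve_ik([*N,.24],q(a+np.pi)))
ctrl.move_to([*(N-.06*ex),.24],q(a+np.pi))
m,im,d=snap("wrist","w5.png"); o=ctrl.observe(); print(o["t"],o["width"]*88,o["qpos"])
P,u,v=cloud(m,d,np.ones((400,640),bool)); fitnest(P)
E
```

```text
14.8083 61.94674065118096 29.99932497739792
[ 3.04350681e-01  3.66544453e-01  1.45342406e+00 -4.44089210e-16
  1.32162414e+00 -1.54220767e+00]
17.0917 61.944253293545586 [ 3.05497335e-01  2.79994885e-01  1.58403931e+00 -7.92271735e-04
  1.27838726e+00 -1.53857725e+00]
nest [0.557 0.25  0.27 ] deg 15.5 res nan (0.001, 0)h.py:34: RuntimeWarning: Mean of empty slice.
  return np.minimum(T.query(l)[0],.006).mean()
  ret = ret.dtype.type(ret / rcount)
```

View pics/w5.png

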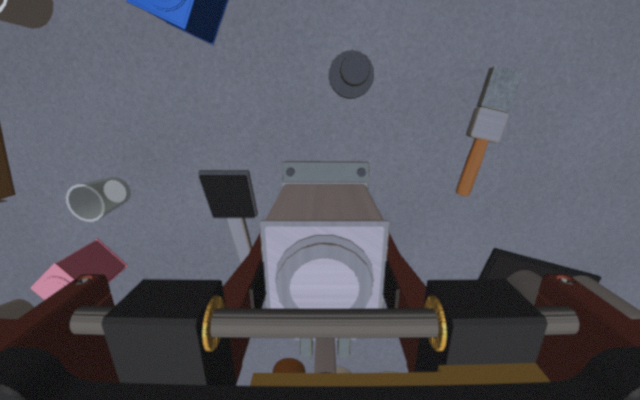

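w5 shows the tin held squarely with its lid proud at (323,275), the press plate edge at (325,170) and the pedal pad clear at (228,195). Lowering it into the nest.

```bash
python3 - <<'E'
from h import *
N=np.array([.5628,.2490]); a=np.radians(15.8); ex=np.array([np.cos(a),np.sin(a)])
ctrl.move_linear([*N,.24],velocity=.15); ctrl.move_linear([*N,.085],velocity=.15)
print(ctrl.move_linear([*N,.055],velocity=.03,stop_force=6)); o=ctrl.observe(); print(o["t"],o["tool_pos"],o["force"])
E
```

```text
True
19.6417 [0.5624138  0.2488703  0.05827319] [-0.60322091  0.56150772  4.58275352]
```

```bash
python3 - <<'E'
from h import *
N=np.array([.5628,.2490]); a=np.radians(15.8); R=np.array([[np.cos(a),-np.sin(a)],[np.sin(a),np.cos(a)]])
ctrl.gripper_to(1.0); ctrl.move_linear([*N,.21],velocity=.2)
c=N+R@[-.10,0]; ctrl.move_linear([*c,.24],velocity=.2)
m,im,d=snap("wrist","w6.png"); P,u,v=cloud(m,d,np.ones((400,640),bool))
k=np.hypot(P[:,0]-N[0],P[:,1]-N[1])<.05; T=P[k&(P[:,2]>.085)&(P[:,2]<.095)]
print("lid top z",np.percentile(P[k&(P[:,2]<.12)][:,2],[90,95,99]).round(4))
pr=ctrl.trace("tin","wrist")
for r in pr[:2]: print(r["confidence"]); rect(m,d,r["mask"],.075,.095)
def pad(th,y=-.106):
    s=.41-th; b=np.array([-np.cos(s),np.sin(s)]); n=np.array([np.sin(s),np.cos(s)])
    x,z=np.array([.11,.045])+.185*b+.006*n
    return np.r_[N+R@[x,y],z]
qq=q(a+np.pi/2)
ctrl.gripper_to(0.0,20)
ctrl.move_to(pad(0)+[0,0,.06],qq); print(ctrl.observe()["t"],ctrl.observe()["qpos"])
s=ctrl.move_linear(pad(0)-[0,0,.01],velocity=.06,stop_force=2.5); o=ctrl.observe(); print(s,o["tool_pos"],pad(0),o["force"])
m,im,d=snap("scene","s6.png")
E
python3 -c "
import cv2
cv2.imwrite('pics/c6.png',cv2.resize(cv2.imread('pics/s6.png')[120:300,320:520],None,fx=3,fy=3))"
```

```text
lid top z [0.1006 0.101  0.1017]
0.9
rect c [0.5607 0.2488] size [0.0633 0.0633] ang 15.5 zmax 0.0942 1477
0.86
rect c [0.3495 0.0248] size [0.0658 0.0638] ang 80.6 zmax 0.0843 3801
24.5167 [ 1.15385087e-01  3.29481670e-01  1.66070870e+00  1.54221183e-04
  1.15138177e+00 -1.61761411e-01]
True [0.53573989 0.13127834 0.12344522] [0.53655    0.13140985 0.12424545] [0.96708929 0.04893595 2.68931097]
```

View pics/c6.png

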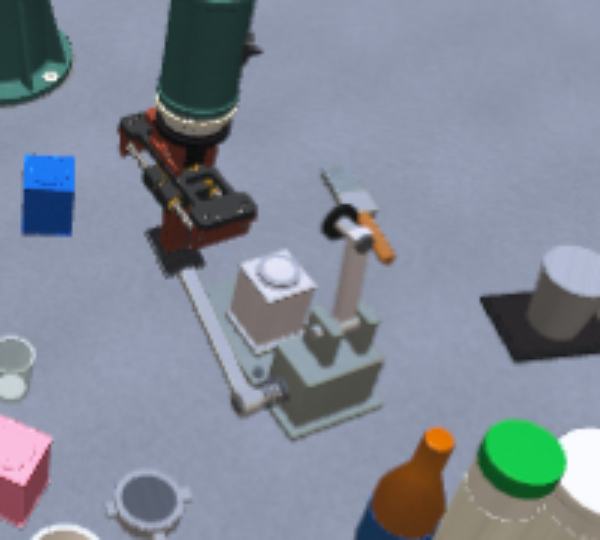

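c6 shows the tin standing in the nest at (272,300) with its lid proud, and the closed fingers resting on the pedal pad at (175,250). Pushing the pedal along its arc.

```bash
python3 - <<'E'
from h import *
N=np.array([.5628,.2490]); a=np.radians(15.8); R=np.array([[np.cos(a),-np.sin(a)],[np.sin(a),np.cos(a)]])
def pad(th,y=-.106):
    s=.41-th; b=np.array([-np.cos(s),np.sin(s)]); n=np.array([np.sin(s),np.cos(s)])
    x,z=np.array([.11,.045])+.185*b+.006*n
    return np.r_[N+R@[x,y],z]
for th in(.12,.24,.36):
    s=ctrl.move_linear(pad(th),velocity=.07,stop_force=25); o=ctrl.observe(); print(th,s,o["tool_pos"].round(4) if hasattr(o["tool_pos"],"round") else o["tool_pos"],np.round(o["force"],1))
s=ctrl.move_linear(pad(.47),velocity=.04,stop_force=28); o=ctrl.observe(); print(s,np.round(o["tool_pos"],4),np.round(o["force"],1))
s=ctrl.move_linear(pad(.56),velocity=.03,stop_force=28); o=ctrl.observe(); print(s,np.round(o["tool_pos"],4),np.round(o["force"],1),pad(.5)[2])
ctrl.dwell(.2); o=ctrl.observe(); print(o["t"],np.round(o["tool_pos"],4),np.round(o["force"],1))
snap("scene","s7.png")
for th in(.3,.1): ctrl.move_linear(pad(th),velocity=.12)
ctrl.move_linear(pad(0)+[0,0,.09],velocity=.15)
c=N+R@[-.10,0]; ctrl.gripper_to(1.0,30); ctrl.move_to([*c,.24],q(a+np.pi))
m,im,d=snap("wrist","w7.png"); P,u,v=cloud(m,d,np.ones((400,640),bool)); print(ctrl.observe()["t"])
k=np.hypot(P[:,0]-N[0],P[:,1]-N[1])<.05
print("lid top z",np.percentile(P[k&(P[:,2]<.12)][:,2],[50,90,95,99]).round(4))
pp("pedal_pad","wrist",m)
for r in ctrl.trace("tin","wrist")[:1]: rect(m,d,r["mask"],.075,.099)
E
```

```text
0.12 False [0.5286 0.1292 0.1037] [0.3 0.7 3.3]
0.24 False [0.523  0.1276 0.0823] [ 0.2 -0.   3.7]
0.36 False [0.52   0.1267 0.0603] [1.  0.3 3.9]
False [0.5196 0.1266 0.0396] [-0.2 -0.1  4.3]
True [0.5199 0.1267 0.0353] [-0.6 -0.2  9.5] 0.03434818479643992
28.075 [0.5198 0.1266 0.0352] [-3.5  0.1 10.3]
32.5667
lid top z [0.0908 0.0942 0.0947 0.0954]
wrist pedal_pad 0.9 [0.527 0.139 0.125] [233. 229.]
wrist pedal_pad 0.6 [0.396 0.424 0.001] [474. 162.]Traceback (most recent call last):
  File "<stdin>", line 20, in <module>
  File "h.py", line 25, in rect
    (c,s,a)=cv2.minAreaRect(P[:,:2].astype(np.float32)); print("rect c",np.round(c,4),"size",np.round(s,4),"ang",round(a,1),"zmax",np.percentile(P[:,2],99).round(4),len(P)); return c,s,a
                                                                                                                                   ~~~~~~~~~~~~~^^^^^^^^^^^
    return _quantile_unchecked(
        a, q, axis, out, overwrite_input, method, keepdims, weights)
    return _ureduce(a,
                    func=_quantile_ureduce_func,
    ...<5 lines>...
                    overwrite_input=overwrite_input,
                    method=method)
    r = func(a, **kwargs)
    result = _quantile(arr,
                       quantiles=q,
    ...<2 lines>...
                       out=out,
                       weights=wgt)
    slices_having_nans = np.isnan(arr[-1, ...])
                                  ~~~^^^^^^^^^
IndexError: index -1 is out of bounds for axis 0 with size 0
```

```bash
python3 - <<'E'
from h import *
C=np.array([.5607,.2488]);a=np.radians(15.7)
m,im,d=snap("wrist","w8.png"); P,u,v=cloud(m,d,np.ones((400,640),bool))
l=(P[:,:2]-C)@np.array([[np.cos(a),-np.sin(a)],[np.sin(a),np.cos(a)]]); r=np.hypot(*l.T); b=abs(l).max(1); z=P[:,2]
ok=(z>.08)&(z<.11)
print("lid",np.median(z[ok&(r<.020)]),(ok&(r<.02)).sum(),"body",np.median(z[ok&(r>.028)&(b<.028)]),(ok&(r>.028)&(b<.028)).sum(), "z<.11 pts r<.02 total",((r<.02)).sum())
pl=(abs(l[:,1])<.055)&(l[:,0]<-.04)&(l[:,0]>-.07)&(abs(z-.012)<.006); print("plate",np.median(z[pl]))
pp("platen","wrist",m)
k=ok&(b<.036); c,s,an=cv2.minAreaRect(P[k][:,:2].astype(np.float32)); print(c,s,an)
E
```

```text
lid 0.09418233686441874 740 body 0.09175466444785284 393 z<.11 pts r<.02 total 740
plate 0.012146370277504134
(0.5601334571838379, 0.2483416497707367) (0.06280738115310669, 0.06297546625137329) 15.029603958129883
```

View pics/w8.png

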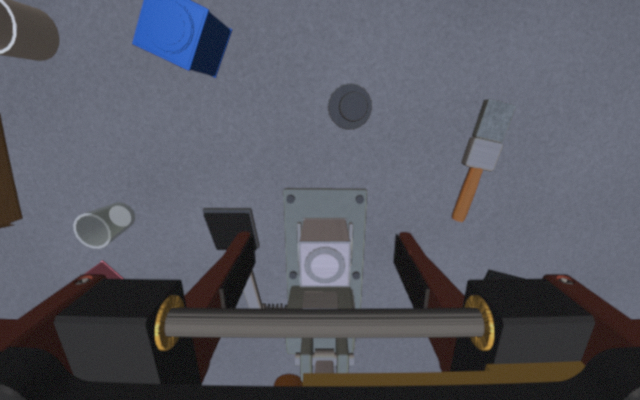

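w8 shows the pedal back up at (230,228), the arm upright and the lid flush at (323,263). The lid measures 94.2 mm and home is 94, so it is fully in. Next I shift the thin box to the carton's +x end.

```bash
python3 - <<'E'
from h import *
a=np.radians(9.5); ex=np.array([np.cos(a),np.sin(a)]); C=np.array([.5944,-.2678])
p=np.array([.6213,-.2634]); t=C+ex*.0595; Q=q(a+np.pi)
ctrl.move_to([*p,.13],Q); ctrl.move_linear([*p,.050],velocity=.12)
ctrl.gripper_to(0.55,12); o=ctrl.observe(); print(o["t"],o["width"]*88)
ctrl.move_linear([*p,.055],velocity=.08); ctrl.move_linear([*t,.055],velocity=.08)
s=ctrl.move_linear([*t,.047],velocity=.04,stop_force=4); o=ctrl.observe(); print(s,o["tool_pos"])
ctrl.gripper_to(1.0); ctrl.move_linear([*(t-.08*ex),.22],velocity=.25)
m,im,d=snap("wrist","w9.png"); print(ctrl.observe()["t"])
for n,b in(("carton",(.036,.048)),("box_thin",(.06,.1))):
    for r in ctrl.trace(n,"wrist")[:1]: print(n,r["confidence"]); rect(m,d,r["mask"],*b)
P,u,v=cloud(m,d,np.ones((400,640),bool)); np.savez("p9.npz",P=P)
E
```

```text
35.9833 62.25055303206612
True [ 0.65315175 -0.25821289  0.04922441]
38.5583
carton 0.79
rect c [ 0.5935 -0.2663] size [0.1628 0.0839] ang 9.6 zmax 0.0437 1600
box_thin 0.62
rect c [ 0.6531 -0.2584] size [0.0305 0.0617] ang 9.1 zmax 0.0855 1602
```

View pics/w9.png

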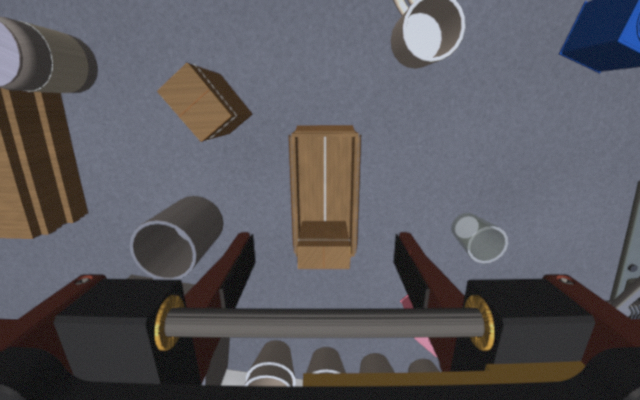

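w9 shows the thin box at the carton's +x end (325,245), standing straight with the rest of the floor free. The jug (165,250) and glass (480,238) are undisturbed. Next is the tin, from the nest into the carton.

```bash
python3 - <<'E'
from h import *
a=np.radians(15.7); p=np.array([.5605,.2487]); ex=np.array([np.cos(a),np.sin(a)])
ctrl.move_to([*p,.22],q(a+np.pi)); ctrl.move_linear([*p,.058],velocity=.15)
ctrl.gripper_to(0.5,30); o=ctrl.observe(); print(o["t"],o["width"]*88)
ctrl.move_linear([*p,.20],velocity=.2)
b=np.radians(9.5); eb=np.array([np.cos(b),np.sin(b)]); C=np.array([.5942,-.2672]); t=C+.0085*eb
ctrl.move_to([*t,.16],q(b+np.pi)); ctrl.move_linear([*t,.105],velocity=.15)
s=ctrl.move_linear([*t,.046],velocity=.06,stop_force=6); o=ctrl.observe(); print(s,o["t"],o["tool_pos"],o["force"])
E
```

```text
42.3 61.890012323834874
True 46.3917 [ 0.6018557  -0.26538906  0.04996997] [-0.32029892  0.11228588  3.17350913]
```

```bash
python3 - <<'E'
from h import *
ctrl.gripper_to(1.0); o=ctrl.observe(); x,y,z=o["tool_pos"]; ctrl.move_linear([x,y,.17],velocity=.2)
m,im,d=snap("wrist")
for r in ctrl.trace("box_thick","wrist")[:2]: print(r["confidence"]); rect(m,d,r["mask"],.06,.1)
g=np.radians(135.9); p=np.array([.5056,-.4114])
ctrl.move_to([*p,.16],q(g)); ctrl.move_linear([*p,.051],velocity=.12)
ctrl.gripper_to(0.5,18); o=ctrl.observe(); print(o["t"],o["width"]*88)
ctrl.move_linear([*p,.19],velocity=.2)
b=np.radians(9.5); eb=np.array([np.cos(b),np.sin(b)]); C=np.array([.5942,-.2672]); t=C-.049*eb
ctrl.move_to([*(t-.03*eb),.19],q(b+np.pi))
m,im,d=snap("wrist","w10.png"); P,u,v=cloud(m,d,np.ones((400,640),bool)); np.savez("p10.npz",P=P)
for n,bb in(("carton",(.036,.048)),("tin",(.06,.1))):
    for r in ctrl.trace(n,"wrist")[:1]: print(n,r["confidence"]); rect(m,d,r["mask"],*bb)
print(ctrl.observe()["t"],ctrl.observe()["width"]*88)
E
```

```text
0.64
rect c [ 0.505 -0.41 ] size [0.0628 0.0429] ang 46.6 zmax 0.0939 5720
50.1583 62.05975152018292
carton 0.62
rect c [ 0.5171 -0.2807] size [0.0074 0.0796] ang 9.6 zmax 0.0434 508
tin 0.62
rect c [0.3549 0.0075] size [0.0334 0.047 ] ang 82.2 zmax 0.0805 793
51.9083 62.308431367287646
```

View pics/w10.png

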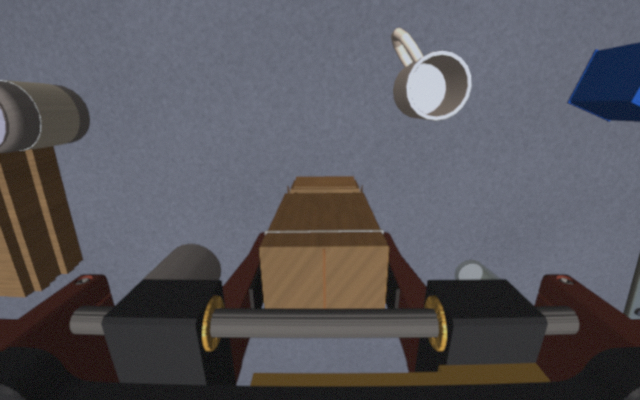

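w10 shows the thick box held square at (325,265) and the carton's -x end at (325,185). The carton has not moved. Lowering the box into the free end.

```bash
python3 - <<'E'
from h import *
b=np.radians(9.5); eb=np.array([np.cos(b),np.sin(b)]); C=np.array([.5942,-.2672]); t=C-.0485*eb
ctrl.move_linear([*t,.16],velocity=.15); ctrl.move_linear([*t,.11],velocity=.12)
s=ctrl.move_linear([*t,.050],velocity=.05,stop_force=5); o=ctrl.observe(); print(s,o["t"],o["tool_pos"],o["force"])
if o["tool_pos"][2]<.058:
    ctrl.gripper_to(1.0); ctrl.move_linear([*t,.17],velocity=.2); ctrl.move_linear([*(t-.0*eb),.25],velocity=.25)
    ctrl.move_to([.5,-.2,.33],q(b+np.pi))
    m,im,d=snap("wrist","w11.png"); print(ctrl.observe()["t"])
    P,u,v=cloud(m,d,np.ones((400,640),bool)); l=(P[:,:2]-C)@np.array([[np.cos(b),-np.sin(b)],[np.sin(b),np.cos(b)]])
    k=(abs(l)<[.085,.045]).all(1)
    for n,lo,hi,x0,x1 in(("thin",.078,.09,.043,.085),("tin",.078,.088,-.024,.041),("thick",.089,.1,-.08,-.02)):
        s=l[k&(P[:,2]>lo)&(P[:,2]<hi)&(l[:,0]>x0)&(l[:,0]<x1)]; zz=P[k&(P[:,2]>lo)&(P[:,2]<hi)&(l[:,0]>x0)&(l[:,0]<x1)][:,2]
        print(n,len(s),np.percentile(s[:,0],[1,99]).round(4),np.percentile(s[:,1],[1,99]).round(4),np.percentile(zz,[5,50,95]).round(4)) if len(s) else print(n,0)
E
python3 -c "
import cv2
cv2.imwrite('pics/c11.png',cv2.imread('pics/w11.png'))"
```

```text
True 53.9083 [ 0.54599807 -0.27488596  0.05479   ] [-0.37088073 -0.50449875  3.94143796]
56.3
thin 670 [0.0448 0.0738] [-0.0279  0.0304] [0.08   0.0837 0.0851]
tin 1568 [-0.023  0.039] [-0.0298  0.0319] [0.0826 0.085  0.0871]
thick 1255 [-0.0722 -0.0314] [-0.0295  0.0316] [0.0943 0.0961 0.0974]
```

View pics/c11.png

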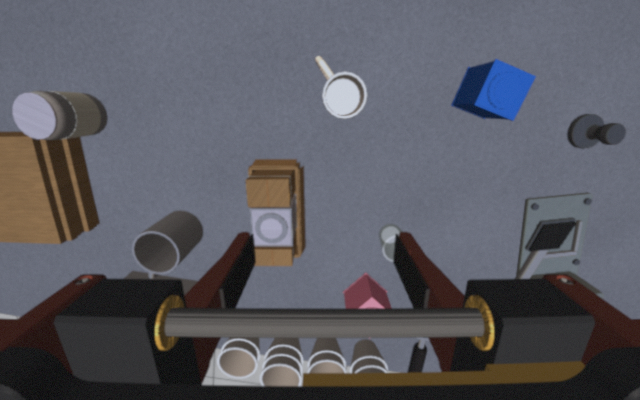

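c11 shows the carton at (275,215) with the thick box, tin and thin box upright in a row. The tin's lid is flush, the bystanders are in place, the pedal is up and the gripper is clear. Handing in.

```bash
python3 -c "
from plant import ctrl
print(ctrl.finish_job())"
```

```text
the job is handed in; nothing more can be done
None
```

The tin's lid was pressed home (94.2 mm measured, 94 is fully home), the pedal came back up, and the thick box, tin and thin box stand upright in a row in the carton; I handed the job in at about 56 s, and no verdict came back.

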